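# Release the large carton down the roller lane

## Robot

A 6-joint arm with a two-finger parallel gripper is mounted at the origin on the work surface. World frame = base frame: x ahead of the robot, y to its left, z up, the work surface at z = 0. Lengths are in m, angles in rad, forces in N, time in s.
With the tool pointing down it reaches from about 0.35 to 0.975 m from the base axis. Payload 7.1 kg.
Tool frame: the origin (TCP) lies midway between the tips of the shut fingers; the grasp point (between the pads) lies 19 mm behind it; z points along the fingers, x is the direction in which the jaws open and shut, and the axes are right-handed (so a half turn about z gives the same grasp; the last joint's range is limited). The gripper opens to 88 mm and grips with 3 to 60 N. Pads are 20 mm wide; open, the fingers measure 115 mm over their backs; the gripper's body (75 mm by 178 mm) begins 61 mm behind the grasp point.
Start: joints at [1.144, 0.423, 1.63, -0, 1.089, -0.019], TCP at [0.248, 0.574, 0.223] pointing down, gripper open.
Joint ranges: [-3, 3], [-0.9, 2.11], [0.09, 2.58], [-1.31, 4.45], [0.11, 2.69], [-2.54, 2.54]. Speed limits (rad/s): [2.39, 2.39, 3.01, 3.14, 3.14, 3.14].

## Interface

Orientations are given as a unit quaternion [w, x, y, z].
In Python, from station import move_pose, movel, movej, command_gripper, wait, inverse_kinematics, read_camera, camera_info, MotionError, job_done, get_time, get_joint_pos, get_qvel, get_effort, get_tcp_pos, get_ee_rot, get_ft_force, get_ft_torque, get_grip_width gives the robot as it stands. Calls block until the motion is done:
- move_pose(position, orientation): joint-space move of the TCP to a pose.
- movel(position, frame=None, v=0.15, until_force=None): straight line of the TCP; frame=None keeps the orientation; v is the mean speed in m/s. With until_force (N) it stops when the force on the tool has changed by that much, and returns True; else False.
- movej(angles): joint-space move.
- command_gripper(opening): opening from 0.0 (shut) to 1.0 (fully open); the grip force is fixed at half the most; returns when the fingers have stopped.
- wait(seconds).
- inverse_kinematics(position, orientation): joint angles nearest the present ones, or None.
- read_camera(name): name is "scene" or "top" or "wrist"; returns the picture (384x512x3 uint8, red, green, blue); there is no depth.
- camera_info(name): a dict with "intrinsics" (3x3 intrinsics, pixels), "dist" ([k1, k2, p1, p2, k3] as OpenCV has them; the pictures are not rectified), "T" (4x4, takes a point from camera to world coordinates); the wrist camera has in their place "tool_from_camera" (4x4, takes a point from camera to tool coordinates, whose origin is the TCP and whose axes are the tool frame's). Camera axes: x right, y up, looking along -z (the intrinsics and any distortion apply to the point x, -y, -z); pixel columns grow to the right and rows downward; lengths in m; the calibration is good to about 2 mm. A picture is of the moment at which its call begins: read the wrist's pose just before it. camera_info takes no time and is no camera call.
A pose or a line that the arm cannot do raises MotionError and nothing moves.
- job_done(): hands the job in, once; it reports no verdict.
Readings, each from a call of its own:
- get_time(): time.
- get_joint_pos(): joint angles.
- get_qvel(): joint speeds.
- get_effort(): joint torques, N m.
- get_tcp_pos(): TCP position.
- get_ee_rot(): TCP orientation.
- get_ft_force(): force on the tool from outside, world axes, zero at the start.
- get_ft_torque(): the same for the moment, N m.
- get_grip_width(): opening from 0.0 (shut) to 1.0 (fully open).
Only numpy, scipy, OpenCV 4.12 (cv2) and the standard library are available. Lean on these libraries where they do the work, as an engineer would, in place of code of your own. Each camera call takes 0.05 s, during which the arm holds its last target.

## Task

Two cartons wait behind the gates of the two-lane roller track. With your fingertips, press the lever pad of the lane with the larger carton all the way down and keep it down until the carton has rolled by itself under the lifted gate to the front stop; then let go so that the gate drops shut behind it. Leave the smaller carton waiting behind its shut gate, and do not touch the cartons, the gates or the things standing around.

Things in the scene. Friction and masses are not known exactly. Their poses are not given: they have to be found in the camera images.
- rack: Fixed aluminium two-lane roller track, 460 mm long, 326 mm wide. Origin on the table under it; x points up the lanes, y to the left lane, z up. Lanes slope down 0.105 rad towards -x; roller tops are 105 mm above the table at x = 0, 78 mm at the low front end. Lanes are 150 mm wide, centred at y = +82 and -82 mm. Front stop plate at x = -260 mm, 45 mm above the rollers. Left is +y, right -y.
- pad_left (a point): Centre of the top face of the left lever's press pad (rubber-faced steel plate, 40 mm along the lane, 44 mm across), outside the rack's left side near its front; the point follows it. At rest at x = -243, y = +202, z = 140 mm in the rack's frame, its +x edge 0.22 rad lower. Pressing moves it about 61 mm down and 9 mm to the front (-x) and tips it 0.5 rad, so that its front edge ends lower.
- pad_right (a point): The same for the right lever's pad, at x = -243, y = -202, z = 140 mm in the rack's frame.
- lever_left (a joint): Left lever: flat steel rocker outside the left rail, pivot at x = -129, z = 91 mm in the rack's frame, axis along its y. 0 rad = rest, gate shut; 0.50 rad = pad fully down on its stop, gate fully lifted. Gate weight and a spring return it; the pad needs about 4 N. The gate clears the larger carton from 0.33 rad on; above 0.40 rad counts as fully pressed.
- lever_right (a joint): The same for the right lever.
- gate_left (a point): Steel gate plate of the left lane, 160 mm across the lane, 36 mm high, carried by the far end of the left lever. This point is its middle. Shut, it stands across the lane at x = -4 mm in the rack's frame, lower edge 18 mm above the rollers; fully lifted, that edge is 78 mm above them.
- gate_right (a point): The same for the right lane.
- carton_large_face (a point): Larger plain cardboard carton, 150 mm along the lane, 130 mm wide, 60 mm high, 0.3 to 0.55 kg, on either lane. Point: centre of its downhill face, which rests against the shut gate at x = -2 mm in the rack's frame. With the gate up it rolls by itself to the front stop in about 2 to 4 s; this face is then at about x = -262 mm. The carton is clear of the gate once the face is below x = -185 mm.
- carton_small_face (a point): Smaller plain cardboard carton, 100 mm along the lane, 85 mm wide, 45 mm high, on the other lane. The point is the centre of its downhill face, which rests against the other shut gate at x = -1 mm in the rack's frame.
- tape_mid (a point): Centre of a roll of packing tape lying flat, 104 mm across, 48 mm high, beside the rack. Leave alone.
- mug_mid (a point): Centre of a blue mug, 80 mm across, 92 mm high, beside the rack. Leave alone.
- goods_box_mid (a point): Centre of a dark goods box, 70 x 70 x 85 mm, beside the rack. Leave alone.
Not all that is in view belongs to the job. What is shaped like the part that bears carton_large_face but red is not meant.

How it is judged:
By the outcome, as a careful person would: the job done as asked, in the order asked, and still so for the second after the job is handed in, with the robot touching nothing.
It also fails if it takes over 38 s, if anything falls off the work surface, if the arm or the gripper's body presses on something with over 40 N, if the wrist force passes 120 N, or if a joint passes its speed limit or range.

## Working session

There is one attempt and no reset: what is moved stays moved. The work goes in short steps, each a Python script; the robot and the scene stay as the last script left them, time stands still between calls to the robot, and variables do not carry over. Pictures are saved under pics/ and viewed, and the job is handed in when it is done.

```bash
mkdir -p pics; ls; python3 - <<'E'
from station import *
import cv2
for n in ["scene","top","wrist"]:
    im=read_camera(n); cv2.imwrite(f"pics/{n}0.png",im[:,:,::-1])
    print(n,{k:v.tolist() if hasattr(v,'tolist') else v for k,v in camera_info(n).items()})
print(get_time())
E
```

```text
pics
scene {'intrinsics': [[362.9001891403583, 0.0, 250.814492390045], [0.0, 362.9001891403583, 192.833862433393], [0.0, 0.0, 1.0]], 'dist': [-0.021165695272217934, 0.0, 0.0, 0.0, 0.0], 'T': [[-0.487718282067883, -0.6895593722258135, 0.5353865421471616, 1.160213911005717], [0.8729889537013025, -0.381998068440136, 0.3032618710347707, 0.3431964260812207], [-0.004600440441702849, 0.6152928960125794, 0.7882851565672128, 0.938594170547366], [0.0, 0.0, 0.0, 1.0]]}
top {'intrinsics': [[369.9091118308035, 0.0, 253.7164803891446], [0.0, 369.9091118308035, 189.3143093842867], [0.0, 0.0, 1.0]], 'dist': [-0.047120865883628266, 0.0, 0.0, 0.0, 0.0], 'T': [[0.0008498090224997078, 0.9740225780597169, -0.22644932160315281, 0.357501595625845], [-0.9999978371338635, 0.0003978623683091212, -0.002041429188263602, 0.04687388141244625], [-0.0018983024574838134, 0.22645056664852656, 0.9740208094862969, 1.2325762961272506], [0.0, 0.0, 0.0, 1.0]]}
wrist {'intrinsics': [[270.91839987088656, 0.0, 257.4376719981286], [0.0, 270.91839987088656, 185.6576720730087], [0.0, 0.0, 1.0]], 'dist': [-0.013753557360416783, 0.0, 0.0, 0.0, 0.0], 'tool_from_camera': [[0.9999994650072229, 0.0009860678753660906, 0.0003124986584314104, 0.002001731110623961], [0.0010332618904304136, -0.966397680141499, -0.2570495208845816, -0.06954909086967746], [4.852970363289408e-05, 0.25704970625789925, -0.9663981819920779, -0.161536445544609], [0.0, 0.0, 0.0, 1.0]]}
0.15
```

View pics/scene0.png

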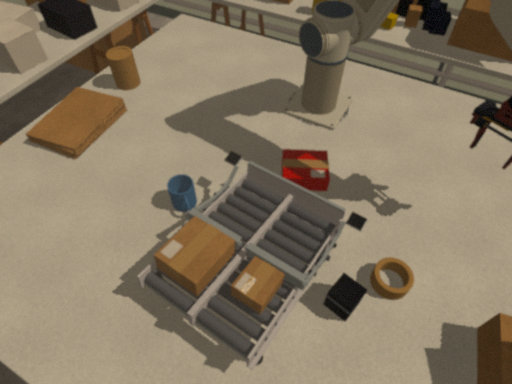

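View pics/top0.png

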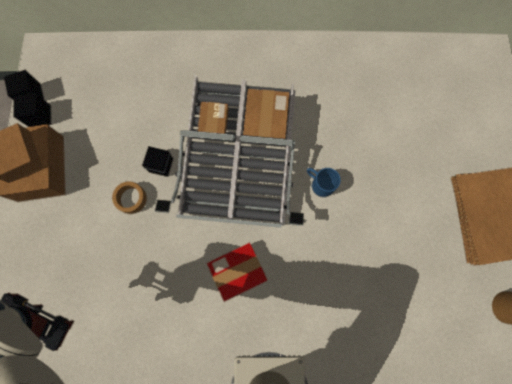

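Top view: the large cardboard carton is at (267,112) and the small one at (213,117). The red box at (238,271) is the decoy, since it is red and not on the track. The large carton is in the image-right lane (-y, right), so its pad is the dark plate at (297,218) top / (233,158) scene. I'll confirm this in an enlarged crop and measure.

```bash
cat > h.py <<'E'
from station import *
import numpy as np, cv2
def ray(n,uv):
    c=camera_info(n);K=np.array(c['intrinsics']);d=np.array(c['dist']);T=np.array(c['T'])
    p=cv2.undistortPoints(np.array([[uv]],float),K,d)[0,0]
    v=T[:3,:3]@np.array([p[0],-p[1],-1]);return T[:3,3],v/np.linalg.norm(v)
def onz(n,uv,z):
    o,v=ray(n,uv);return o+v*(z-o[2])/v[2]
def tri(a,b):
    A=np.zeros((3,3));y=np.zeros(3);R=[ray('top',a),ray('scene',b)]
    for o,v in R:
        M=np.eye(3)-np.outer(v,v);A+=M;y+=M@o
    p=np.linalg.solve(A,y)
    return p,[np.linalg.norm((np.eye(3)-np.outer(v,v))@(p-o)) for o,v in R]
def proj(n,P):
    c=camera_info(n);K=np.array(c['intrinsics']);T=np.linalg.inv(np.array(c['T']))
    q=T[:3,:3]@np.array(P)+T[:3,3];q=np.array([q[0],-q[1],-q[2]])
    return cv2.projectPoints(q.reshape(1,3),np.zeros(3),np.zeros(3),K,np.array(c['dist']))[0].ravel()
E
python3 - <<'E'
from h import *
def dark(im,c,r=14,t=45):
    x,y=c;s=im[y-r:y+r,x-r:x+r].max(2);m=(s<t).astype('uint8')
    n,l,st,ce=cv2.connectedComponentsWithStats(m);i=1+np.argmax(st[1:,4])
    print(c,st[i],ce[i]+[x-r,y-r]);return ce[i]+[x-r,y-r]
t=cv2.imread('pics/top0.png');s=cv2.imread('pics/scene0.png')
pr=tri(dark(t,(297,218)),dark(s,(233,158)));pl=tri(dark(t,(162,206)),dark(s,(357,221)))
print('R',pr,'L',pl)
d=pl[0]-pr[0];print(np.linalg.norm(d[:2]),np.arctan2(-d[0],d[1]))
a=cv2.resize(t[60:240,120:350],None,fx=3.4,fy=3.3,interpolation=cv2.INTER_CUBIC)
cv2.imwrite('pics/crop1.png',a)
b=cv2.resize(s[140:365,130:380],None,fx=3,fy=2.6,interpolation=cv2.INTER_CUBIC)
cv2.imwrite('pics/crop2.png',b)
E
```

```text
(297, 218) [  7   8  13  12 129] [296.10077519 217.81395349]
(233, 158) [ 9  9 11 10 59] [232.71186441 157.3220339 ]
(162, 206) [  8   9  14  10 114] [162.5877193  205.43859649]
(357, 221) [  5   7  17  15 148] [356.09459459 220.77027027]
R (array([ 0.52473599, -0.07798921,  0.13938014]), [np.float64(0.0007145393942797942), np.float64(0.0007145393942797373)]) L (array([0.56224722, 0.32423558, 0.13654316]), [np.float64(0.0002694201091902131), np.float64(0.0002694201091901226)])
0.4039701408506212 -0.09299039113204358
```

View pics/crop1.png

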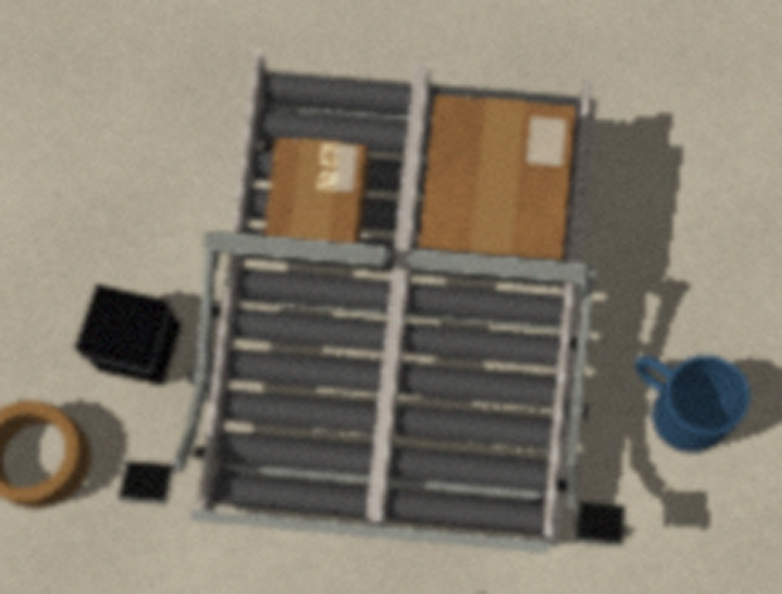

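View pics/crop2.png

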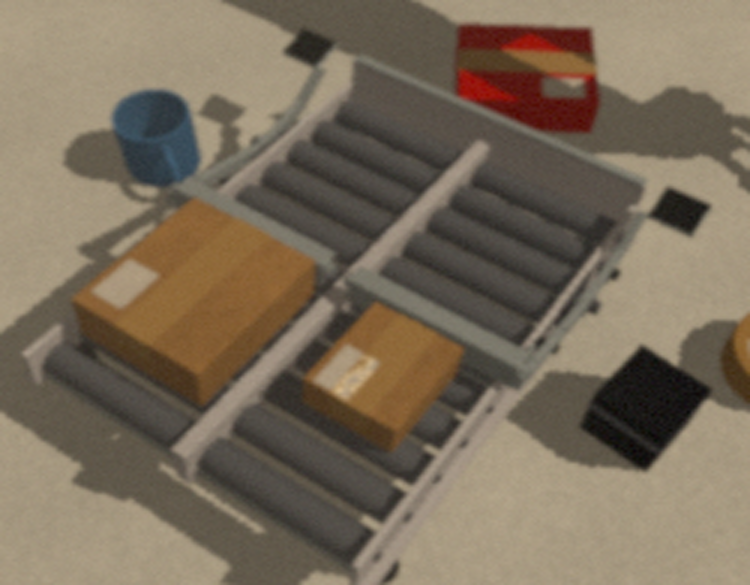

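Crops: the large cardboard carton (crop1 (498,175)) is behind the right gate, the small one behind the left gate, and the red box is off the track. The target is therefore the right pad (crop1 (602,523)) at world ≈ (0.525, -0.078, 0.139). The pads come out 404 mm apart, as specified, and the rack yaw is -0.093. Next I'll move above the pad with the fingers shut.

```bash
cat >> h.py <<'E'
psi=-0.093
X=np.array([np.cos(psi),np.sin(psi),0]);Y=np.array([-np.sin(psi),np.cos(psi),0]);Z=np.array([0,0,1.])
P=np.array([0.5247,-0.0780,0.139])
from scipy.spatial.transform import Rotation as Ro
q=Ro.from_matrix(np.column_stack([X,-Y,-Z])).as_quat();Q=[q[3],q[0],q[1],q[2]]
E
python3 - <<'E'
from h import *
print(get_ee_rot(),Q)
g=P-0.003*Y+0*X
print(inverse_kinematics(list(g+[0,0,.2]),Q), inverse_kinematics(list(g+[0,0,-.065]),Q))
movel([0.248,0.574,0.34])
command_gripper(0.0)
move_pose(list(g+[0,0,.2]),Q)
movel(list(g+[0,0,.05]))
print(get_time(),get_tcp_pos(),get_joint_pos(),get_ft_force())
for n in ["scene","top","wrist"]:
    cv2.imwrite(f"pics/{n}1.png",read_camera(n)[:,:,::-1])
a=[cv2.imread(f"pics/{n}1.png") for n in ["scene","wrist"]]
a[0]=cv2.resize(a[0][90:314,110:410],(400,300));a[1]=cv2.resize(a[1],(400,300))
cv2.imwrite('pics/c1.png',np.hstack(a))
E
```

```text
[ 3.17523147e-04  8.35641538e-01  5.49274856e-01 -5.02207664e-04] [np.float64(0.0), np.float64(0.998919069791171), np.float64(-0.0464832443740952), np.float64(0.0)]
[-1.75648529e-01  1.62677226e-01  1.71286007e+00 -4.44089210e-16
  1.26605536e+00 -8.26485286e-02] [-1.75648529e-01  5.11597489e-01  1.92589943e+00 -4.44089210e-16
  7.04095730e-01 -8.26485286e-02]
6.0917 [ 0.5250456  -0.08104297  0.18978698] [-1.75555620e-01  3.29217241e-01  1.86446901e+00  1.85298581e-05
  9.46430587e-01 -8.26384515e-02] [-0.16497465 -0.86377903 -0.06806516]
```

View pics/c1.png

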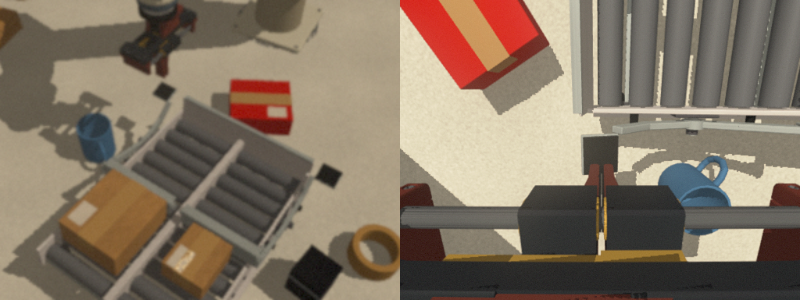

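Scene: the shut gripper hovers just behind the right pad. Wrist: the pad is at about (256,197), in line with the fingers. I'll check its position with the wrist ray before pressing.

```bash
python3 - <<'E'
from h import *
im=cv2.imread('pics/wrist1.png');c=camera_info('wrist')
K=np.array(c['intrinsics']);T=np.array(c['tool_from_camera'])
cv2.imwrite('pics/w1c.png',cv2.resize(im[150:330,180:340],None,fx=3.3,fy=3.3))
tcp=np.array(get_tcp_pos());R=np.column_stack([X,-Y,-Z])
for uv in [(233,174),(279,174),(279,222),(233,222),(256,198)]:
    p=cv2.undistortPoints(np.array([[uv]],float),K,np.array(c['dist']))[0,0]
    v=R@T[:3,:3]@np.array([p[0],-p[1],-1]);o=tcp+R@T[:3,3]
    w=o+v*(0.139-o[2])/v[2]; d=w-P; print(uv,w.round(4),(d@X).round(4),(d@Y).round(4))
E
```

```text
(233, 174) [ 0.5088 -0.0545  0.139 ] -0.018 0.022
(279, 174) [ 0.5456 -0.0579  0.139 ] 0.0189 0.0219
(279, 222) [ 0.5426 -0.0992  0.139 ] 0.0197 -0.0194
(233, 222) [ 0.504  -0.0955  0.139 ] -0.019 -0.0194
(256, 198) [ 0.5253 -0.0763  0.139 ] 0.0004 0.0018
```

View pics/w1c.png

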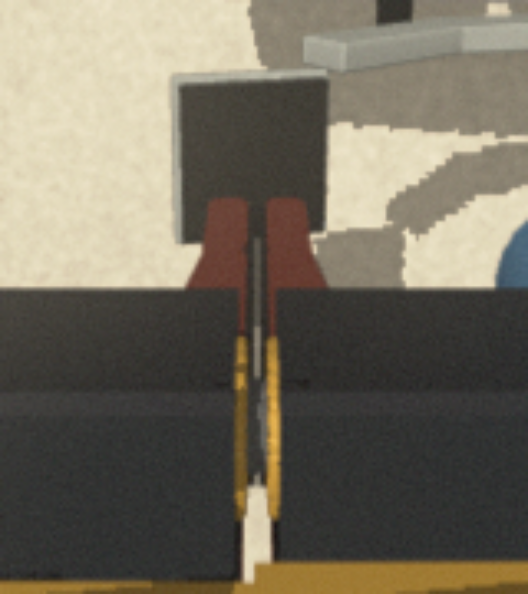

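The wrist ray agrees within 2 mm. Now press, hold and watch.

```bash
python3 - <<'E'
from h import *
g=P-0.001*Y
movel(list(g+[0,0,.012]),v=0.1)
r=movel(list(g-0.010*X+[0,0,-.066]),v=0.05,until_force=18)
print(r,get_time(),get_tcp_pos(),get_ft_force())
cv2.imwrite('pics/top2.png',read_camera('top')[:,:,::-1])
wait(1.5); s=read_camera('scene'); print(get_ft_force())
t=read_camera('top');print(get_time(),get_tcp_pos())
a=np.hstack([cv2.resize(t[60:240,120:350],(400,313)),cv2.resize(s[90:314,110:410],(400,313))])
cv2.imwrite('pics/c2.png',a[:,:,::-1])
E
```

```text
True 8.075 [ 0.51732222 -0.07830988  0.08088553] [-4.6133611   0.91118988 18.45779721]
[-4.10481487  0.61831365 15.40960679]
9.725 [ 0.51726073 -0.07831223  0.08111513]
```

View pics/c2.png

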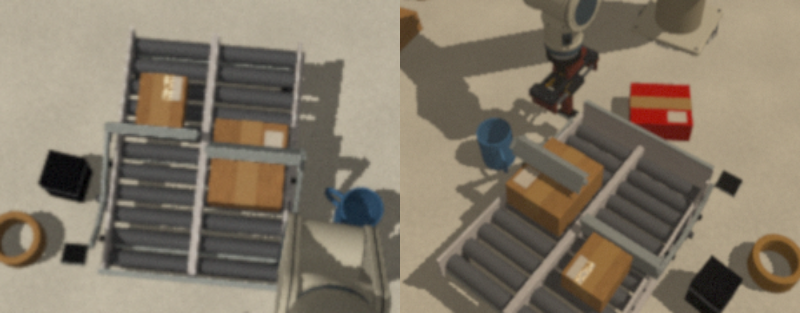

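The pad is on its stop (TCP z 0.081, 15 N). Top: the gate is lifted and the large carton is passing under it, face at about crop row 210. I'll hold on.

```bash
python3 - <<'E'
from h import *
for i in range(3):
    wait(0.8 if i<2 else 0.5); s=read_camera('scene');t=read_camera('top');print(get_time(),get_ft_force()[2])
    a=np.hstack([cv2.resize(t[60:240,120:350],(400,313)),cv2.resize(s[90:314,110:410],(400,313))])
    cv2.imwrite(f'pics/c3{i}.png',a[:,:,::-1])
a=[cv2.resize(cv2.imread(f'pics/c3{i}.png'),(500,195)) for i in range(3)]
cv2.imwrite('pics/c3.png',np.vstack(a))
E
```

```text
10.625 16.270718736512386
11.525 15.208774010164587
12.125 15.090110501243789
```

View pics/c3.png

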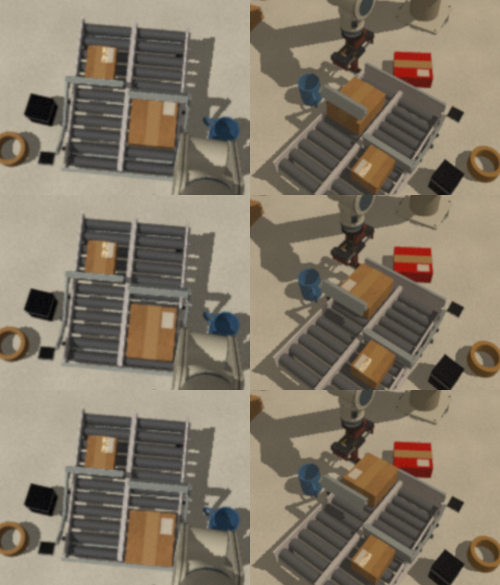

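The carton has reached, or almost reached, the front stop in the third frame. I'll wait until two frames match before releasing.

```bash
python3 - <<'E'
from h import *
def edge(t):
    h=cv2.cvtColor(t,cv2.COLOR_RGB2HSV);m=cv2.inRange(h,(5,90,60),(22,255,255))
    m[:, :240]=0;m[:,285:]=0;m[:60]=0;m[235:]=0
    r=np.where((m>0).sum(1)>12)[0];c=np.where((m>0).sum(0)>8)[0];return r.min(),r.max(),c.min(),c.max()
for i in range(3):
    wait(0.4);t=read_camera('top');print(get_time(),edge(t))
E_=edge(t);
p=onz('top',((E_[2]+E_[3])/2,E_[1]),0.14);print((p-P)@X-0.243,(p-P)@Y-0.202)
s=read_camera('scene')
a=np.hstack([cv2.resize(t[60:240,220:330],(240,393)),cv2.resize(s[90:270,180:410],(502,393))])
cv2.imwrite('pics/c4.png',a[:,:,::-1])
E
```

```text
12.575 (np.int64(171), np.int64(222), np.int64(240), np.int64(281))
13.025 (np.int64(171), np.int64(221), np.int64(240), np.int64(281))
13.475 (np.int64(171), np.int64(221), np.int64(240), np.int64(281))
-0.26281448775310834 -0.09647779536042164
```

View pics/c4.png

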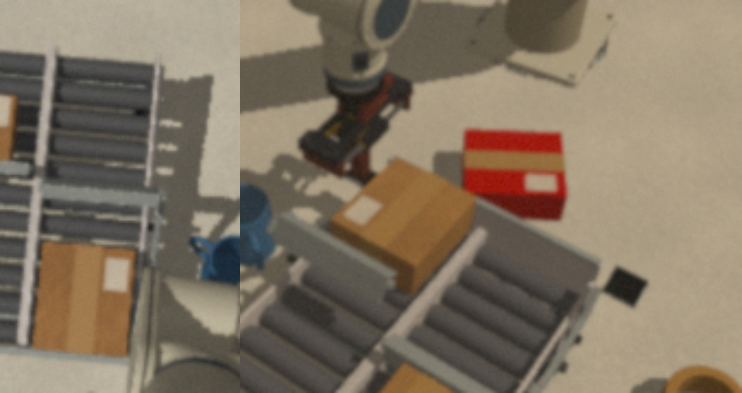

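The carton is at rest at the front stop, with its face at x ≈ -263 mm. Release slowly, back along the pad's path.

```bash
python3 - <<'E'
from h import *
g=P-0.001*Y
movel(list(g+[0,0,.010]),v=0.06)
movel(list(g+[0,0,.16]),v=0.15)
print(get_time(),get_ft_force())
wait(0.3);t=read_camera('top');s=read_camera('scene')
cv2.imwrite('pics/top5.png',t[:,:,::-1]);cv2.imwrite('pics/scene5.png',s[:,:,::-1])
a=np.hstack([cv2.resize(t[60:240,120:350],(400,313)),cv2.resize(s[90:314,110:410],(400,313))])
cv2.imwrite('pics/c5.png',a[:,:,::-1])
E
```

```text
15.9833 [-0.25320995  0.59668163 -0.24348639]
```

View pics/c5.png

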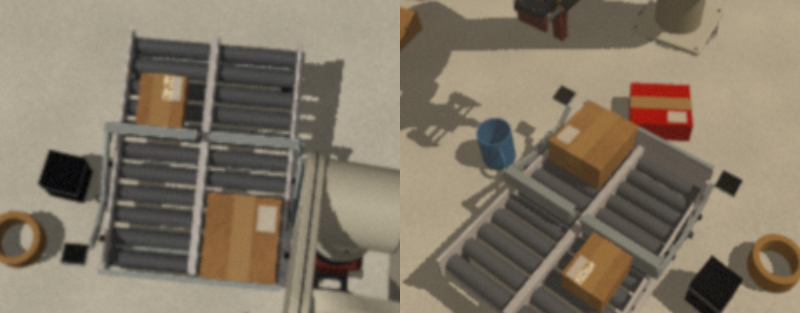

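The gate is down again in line with the left gate (crop top row ~140). The pad is back up, the large carton is at the stop, the small one is still behind its gate, and the robot is clear.

```bash
python3 -c "
from station import *
job_done();print(get_time())"
```

```text
the job is handed in; nothing more can be done
the job is handed in; nothing more can be done
```

I pressed the right lever pad down to its stop with the shut fingertips, because the larger carton was in the right lane. I held it there until the carton had rolled to the front stop, then let go and handed the job in after about 16 s.

- **Carton:** it stopped moving at x ≈ -263 mm (rack frame), against the -262 mm expected.
- **Gate and pad:** after release, both views show the right gate shut behind the carton and the pad back up. I judged this by eye from the pictures and did not measure the lever angle.
- **Everything else:** the smaller carton is still behind its shut gate, and the mug, tape and goods box look unmoved.
- **Forces:** I read at most about 19 N at the wrist while pressing, and about 0.7 N (essentially the zero offset) once clear.

None of the checks failed or disagreed.

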